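# Restock the gravity jar dispenser

### The arm

A 6-joint arm with a two-finger parallel gripper is mounted at the origin on a cart in front of the work surface, level with it; the furniture and walls round the work are solid. World frame = base frame: x ahead of the robot, y to its left, z up, the work surface at z = 0. Lengths are in m, angles in rad, forces in N, time in s.
With the tool pointing down it reaches from about 0.35 to 0.725 m from the base axis. Payload 4.3 kg.
Tool frame: the origin (TCP) lies midway between the tips of the shut fingers; the grasp point (between the pads) lies 19 mm behind it; z points along the fingers, y is the line along which they close (so a half turn about z gives the same grasp; the last joint's range is limited). The gripper opens to 85 mm and grips with 20 to 120 N. Pads are 22 mm wide; open, the fingers measure 114 mm over their backs; the gripper's body (76 mm by 85 mm) begins 54 mm behind the grasp point. The pads swing forward as they close: fully open they stand 13 mm farther back than shut.
Start: joints at [-1.433, 0.377, 0.081, 1.274, 0, 1.46], TCP at [0.141, -0.557, 0.231] pointing down, gripper open.
Joint ranges: [-2.72, 2.72], [-0.84, 1.66], [-1.02, 1.22], [-1.77, 2.12], [-1.37, 1.28], [-3.14, 3.14]. Speed limits (rad/s): [2.57, 2.57, 3.14, 3.14, 3.14, 3.14].

### API

Orientations are given as a unit quaternion [w, x, y, z].
In Python, from plant import sensors, viewer, ticket gives the robot as it stands.
- The arm moves only by the tool move_arm, never from a script. Its argument "targets" is one flat list of numbers, 4 for each row, row after row: the shift along the world's x, y, z in cm, then the turn about the world's z in degrees. A call has 1 to 12 rows; each row shifts and turns the commanded pose from where the row before left it; what a row does not reach is not made up. A row lasts 1/8 s, in which the tool goes at most 62.5 mm and 10.7 degrees, less where a joint would pass 70% of its speed; a pose out of reach is approached as far as the arm can. A call is refused whole if a number of a shift passes 6.25 or a number of a turn 10.7, either way. A call with a gripper value outside its range is refused whole. "fingers" is the closure, from 0 (fully open) to 1 (shut), set as the call begins (left out, the last holds). The fingers move at their own pace and stop on an object; "grip_force" is the grip in N (left out, the last holds). Time passes only in rows, so rows that do not move let the fingers close. It gives the time, the measured TCP pose, the force, the opening and the grip force at its end, in the units of the state.
- sensors.get_obs(): the state, without advancing time (a new reading comes with each control period).
- viewer.camera(name): name is "side" or "top"; returns the picture (420x560x3 uint8, red, green, blue); there is no depth.
- viewer.camera_params(name): a dict with "fov_y" (degrees; the focal length in pixels is half the picture's height over the tangent of half this angle, whatever the lens; pixels are square), "cx", "cy" (the principal point, pixels), "eye" and "rotation" of the camera in the world. Camera axes: x right, y down, z forward; pixel columns grow to the right and rows downward; lengths in m; the calibration is good to about 2 mm. A picture is of the moment at which its call begins. camera_params takes no time and is no camera call.
- ticket.hand_in(): hands the job in; it is judged then, once.
The state is a dict: "t": time; "joints": joint angles; "joint_vel": joint speeds; "effort": joint torques, N m; "position": TCP position; "eef_rot": TCP orientation; "force": force on the tool from outside, world axes, zero at the start; "wrist_torque": the same for the moment, N m; "finger_gap": finger opening in m; "finger_force": force on a finger pad.
Only numpy, scipy, OpenCV 4.12 (cv2) and the standard library are available. Lean on these libraries where they do the work, as an engineer would, in place of code of your own. Each camera call takes 0.05 s, during which the arm holds its last target. There are 200 camera calls.

### The job

Load the new spice jar with the blue and red label, which stands on the bamboo board, into the two-deck wire dispenser behind the older jar of the same kind. Lay it on its side across the rails of the top deck, its lid on the left as you face the dispenser's front (like the old jar's), and let go only when it rests there, so that it rolls to the back, drops to the lower deck and comes to rest behind the old jar. Do not push the other things about.

Things in the scene. Friction and masses are not known exactly. Their poses are not given: they have to be found in the camera images.
- new_jar: the jar to load: glass spice jar, plain cylinder 41 mm in diameter, 105 mm tall, dark lid with a red top over the upper 21 mm, blue and red label, about 0.11 kg. Starts upright on the bamboo board. Origin: centre of its underside; z axis along the jar from bottom to lid. Laid on a level surface it stays put (rolling resistance as on a slope of 0.1; next to none on the slick wire)
- hob_cover: fixed bamboo board, 520 mm (x) by 560 mm (y), that covers the hob; origin: centre of its underside at z = 0; its flat top, at z = 0.016, carries the dispenser and the jars and is a good place to put things down. Wall cabinets and a cooker hood hang above the back of it, from x = 0.54 and z = 0.61 on: swing a tall arm across with the hand drawn in
- rack: the dispenser: fixed dark coated-wire rack, 0.26 deep (x), 0.14 wide (y), 0.20 high, on the bamboo board. Origin: centre of its underside; x from its front to its back, y to the left as you face its front, z up; at yaw 0 the front faces the robot. Two sloping decks of two rails 68 mm apart, between side wires 112 mm apart: a jar fits only lying across, 3.5 mm free at each end
- rack_deck: top deck (fixed to the rack). Origin: the place to load, midway between the rails, level with their upper edges, 0.066 behind the deck's upturned front ends (34 mm high), 0.123 above the board. x: down the slope (0.15) to the back, y: to the left, along which the jar shall lie, z: square to the rails. A jar on it has its axis at z = 0.0205. Cross wires under the rails at x = -0.05 and 0.10
- rack_drop (a point): gap behind the top deck's end (0.13 behind its origin), at rail height, between two cheek plates: here a jar drops to the lower deck, which falls to the front with the same slope and ends in an upturned stop; it takes 1 to 3 s from the top to the stop. Axes as the rack's
- rack_mouth (a point): middle of the opening above the place to load, level with the top of the side wires, 42 mm above the axis of a jar lying there. The side wires lean out to lead a jar in (136 mm apart at the top). Load from straight above with the fingers between the sides; a hand that leans to the side does not fit. Axes as the rack's
- old_jar: the older jar, same shape, size and label, lying across the lower deck against the front stop, lid on the left
- new_jar_mid (a point): point on the new jar's axis, halfway up (52.5 mm from its underside)
- new_jar_lid (a point): centre of the top of the new jar's lid (105 mm from its underside)
- old_jar_mid (a point): point on the old jar's axis, halfway along
- old_jar_lid (a point): centre of the top of the old jar's lid
- dark_jar: bystander: spice jar of the same size with grey-green herbs, black lid, black label, upright on the bamboo board; origin: centre of its underside
- tin: bystander: flat green tin, 86 mm across and 40 mm high, on the board; origin: centre of its underside
- lemon: bystander: lemon, 71 mm long, on the board; origin: centre of its underside
- mug_1: bystander: small white cup with a handle, 55 mm high, on the worktop at the left; origin: centre of its underside
- spice_jar_4: bystander: spice jar of the same size, black lid, pale label, upright on the worktop at the left; origin: centre of its underside

How it is judged:
By the outcome, as a careful person would: the job done as asked, in the order asked, and still so for the second after the job is handed in, with the robot touching nothing.
It also fails if it takes over 72 s, if anything falls off the work surface, if the arm or the gripper's body presses on something with over 40 N, if the wrist force passes 120 N, or if a joint passes its speed limit or range.

## Working session

There is one attempt and no reset: what is moved stays moved. The work goes in short steps, Python scripts to look and compute and a tool call to move; the robot and the scene stay as the last step left them, time stands still between calls to the robot, and variables do not carry over. Pictures are saved under pics/ and viewed, at most 10 in all, crops included, and the job is handed in when it is done.

Besides the shell and the picture viewer there is one more tool, called after "Call:" by a JSON object that holds its "op" and its "data". move_arm: Moves the arm, as the interface text tells. Its arguments: {"type":"object","properties":{"targets":{"type":"array","items":{"type":"number"}},"fingers":{"type":"number"},"grip_force":{"type":"number"}},"required":["targets"]}

```bash
mkdir -p pics; ls; python3 - <<'E'
from plant import sensors, viewer
import cv2
o=sensors.get_obs(); print(o)
for n in("side","top"):
    cv2.imwrite(f"pics/{n}0.png",viewer.camera(n)[:,:,::-1]); print(n,viewer.camera_params(n))
E
```

```text
pics
{'t': 0.0, 'joints': array([-1.43329828e+00,  3.78054529e-01,  7.96333708e-02,  1.27441135e+00,
       -7.10586739e-06,  1.46050563e+00]), 'joint_vel': array([-0.00095046, -0.00108449, -0.0006801 , -0.00073019,  0.00143781,
       -0.0006023 ]), 'effort': array([ 2.60868837e-03, -4.63611960e+01,  2.69870156e+01,  2.07914104e-02,
        2.34778363e-04,  6.75228279e-06]), 'position': array([ 0.14094315, -0.55677978,  0.23036865]), 'eef_rot': array([-1.01794944e-03,  9.92334390e-01,  1.23577597e-01, -1.74019687e-05]), 'force': array([-0.25348376,  0.95516375, -0.6142554 ]), 'wrist_torque': array([-0.07318996,  0.01468006, -0.04946756]), 'finger_force': 0.0, 'finger_gap': 0.08536992945071706}
side {'fov_y': 42.97521725035516, 'cx': 280.2993740808593, 'cy': 216.1268287306076, 'eye': array([-0.40300665,  0.65209529,  1.42510591]), 'rotation': array([ 0.17466736, -0.4826064 ,  0.80168473, -0.30640492])}
top {'fov_y': 56.82672034830141, 'cx': 283.7008690938934, 'cy': 204.4893326023516, 'eye': array([0.46826142, 0.10293837, 1.17283261]), 'rotation': array([ 0.04110784, -0.70296109,  0.70886808, -0.04076646])}
```

View pics/side0.png

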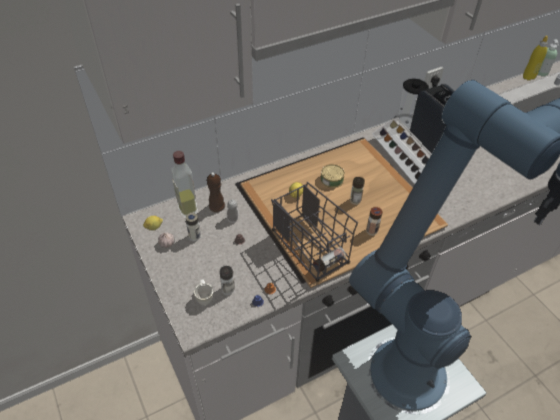

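View pics/top0.png

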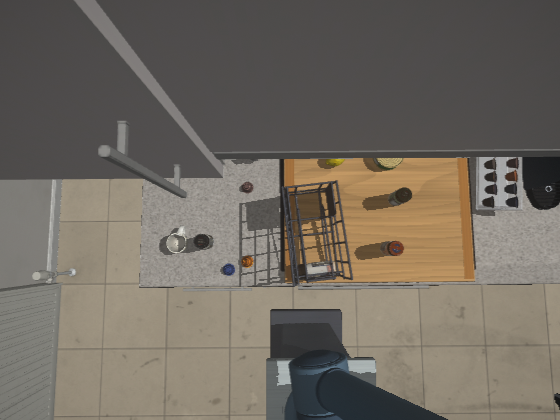

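The new jar (red lid) is at about (397,248) in top and (375,215) in side. The rack is at about (318,230) in top and (313,232) in side. I'll enlarge both views next.

```bash
python3 - <<'E'
import cv2
a=cv2.imread("pics/top0.png")[145:295,270:480]; cv2.imwrite("pics/t1.png",cv2.resize(a,None,fx=3.8,fy=3.8,interpolation=cv2.INTER_CUBIC))
a=cv2.imread("pics/side0.png")[150:285,230:410]; cv2.imwrite("pics/s1.png",cv2.resize(a,None,fx=4.4,fy=4.4,interpolation=cv2.INTER_CUBIC))
E
```

```text
(no output)
```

View pics/t1.png

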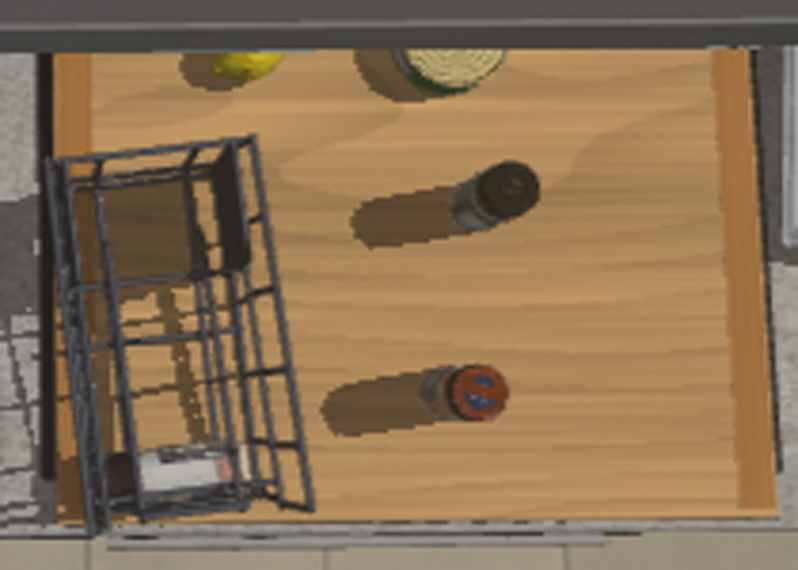

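View pics/s1.png

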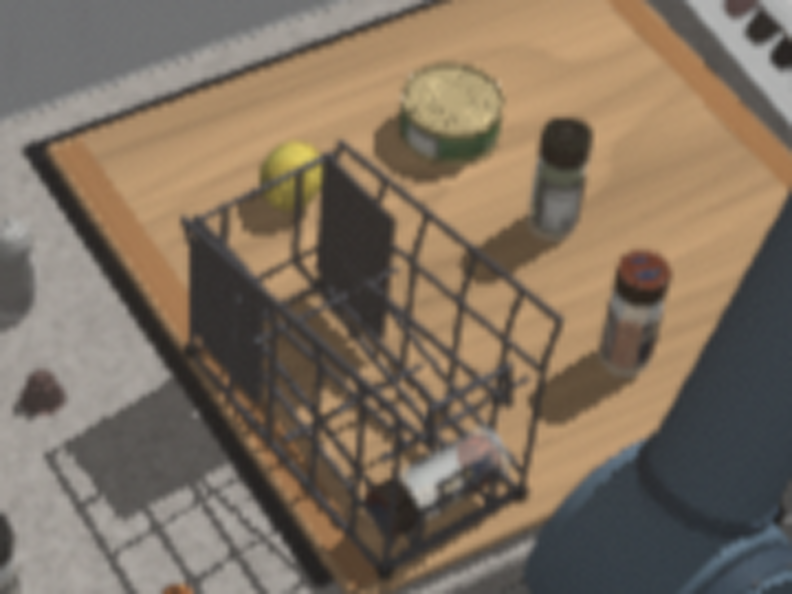

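The crops show the rack's top wire corners and the jar lid in both views. The rack front faces the robot with a small yaw, and the old jar's dark lid is on the left. I'll triangulate these points.

```bash
cat > h.py <<'E'
import numpy as np
from plant import viewer
from scipy.spatial.transform import Rotation as R
from scipy.optimize import least_squares
P={n:viewer.camera_params(n) for n in("top","side")}
def rot(n):
    q=P[n]["rotation"]; return R.from_quat([q[1],q[2],q[3],q[0]]).as_matrix()
def ray(n,u,v):
    p=P[n]; f=210/np.tan(np.radians(p["fov_y"]/2))
    d=rot(n)@np.array([(u-p["cx"])/f,(v-p["cy"])/f,1]); return p["eye"],d/np.linalg.norm(d)
def proj(n,X):
    p=P[n]; f=210/np.tan(np.radians(p["fov_y"]/2)); c=(np.asarray(X)-p["eye"])@rot(n)
    return np.stack([p["cx"]+f*c[...,0]/c[...,2],p["cy"]+f*c[...,1]/c[...,2]],-1)
def atz(n,u,v,z):
    e,d=ray(n,u,v); return e+d*(z-e[2])/d[2]
def tri(a,b):
    r=least_squares(lambda X:np.r_[proj("top",X)-a,proj("side",X)-b],[.45,0,.1]); return r.x,np.abs(r.fun).max()
T=lambda u,v:np.array([270+(u+.5)/3.8-.5,145+(v+.5)/3.8-.5])
S=lambda u,v:np.array([230+(u+.5)/4.4-.5,150+(v+.5)/4.4-.5])
E
python3 - <<'E'
from h import *
np.set_printoptions(precision=4,suppress=True)
print("lid",tri(T(479,392),S(644,270)), atz("top",*T(479,392),.121), atz("side",*S(644,270),.121))
for k,a,b in[("RB",(255,137),(341,147)),("LB",(48,160),(190,222)),("RF",(311,508),(558,320))]:
    print(k,tri(T(*a),S(*b)))
print("LF top z.2",atz("top",*T(93,532),.2),"LFbot",atz("side",*S(388,570),.018),"RFbot",atz("side",*S(520,492),.018))
print("dark",atz("top",*T(508,190),.121))
E
```

```text
lid (array([ 0.4706, -0.1976,  0.1219]), np.float64(0.1260017076127724)) [ 0.4708 -0.1976  0.121 ] [ 0.4711 -0.1986  0.121 ]
RB (array([ 0.647 , -0.0362,  0.1693]), np.float64(0.23532156285187966))
LB (array([0.6304, 0.1049, 0.1723]), np.float64(0.7909422217274482))
RF (array([ 0.3979, -0.06  ,  0.2139]), np.float64(0.26597913298951426))
LF top z.2 [0.3825 0.079  0.2   ] LFbot [0.385  0.0681 0.018 ] RFbot [ 0.3996 -0.0551  0.018 ]
dark [ 0.6151 -0.2245  0.121 ]
```

```bash
cat >> h.py <<'E'
YAW=np.radians(5.9); EX=np.array([np.cos(YAW),np.sin(YAW),0]); EY=np.array([-np.sin(YAW),np.cos(YAW),0])
LOAD=np.array([.470,.0175,.139])
def deck(x,y,z): return LOAD+x*(EX*.989-np.array([0,0,.148]))+y*EY+z*np.array([0,0,1.])
E
python3 - <<'E'
from h import *
import cv2
out=[]
for n,(y0,y1,x0,x1) in(("top",(180,292,280,362)),("side",(180,285,265,365))):
    k=5; a=cv2.resize(cv2.imread(f"pics/{n}0.png")[y0:y1,x0:x1],None,fx=k,fy=k,interpolation=cv2.INTER_CUBIC)
    px=lambda p:tuple(int(round(c)) for c in (proj(n,p)-[x0,y0]+.5)*k)
    for s in(-1,1):
        cv2.line(a,px(deck(-.066,s*.034,0)),px(deck(.1,s*.034,0)),(0,255,0),1)
        cv2.line(a,px(deck(-.066,s*.034,0)),px(deck(-.066,s*.034,.034)),(0,255,255),1)
    for x in(-.05,.1): cv2.line(a,px(deck(x,-.056,-.004)),px(deck(x,.056,-.004)),(255,0,255),1)
    out.append(a[:525])
w=np.hstack(out); s=min(800/w.shape[1],600/w.shape[0]); cv2.imwrite("pics/ov.png",cv2.resize(w,None,fx=s,fy=s,interpolation=cv2.INTER_AREA)); print(w.shape)
E
```

```text
(525, 910, 3)
```

View pics/ov.png

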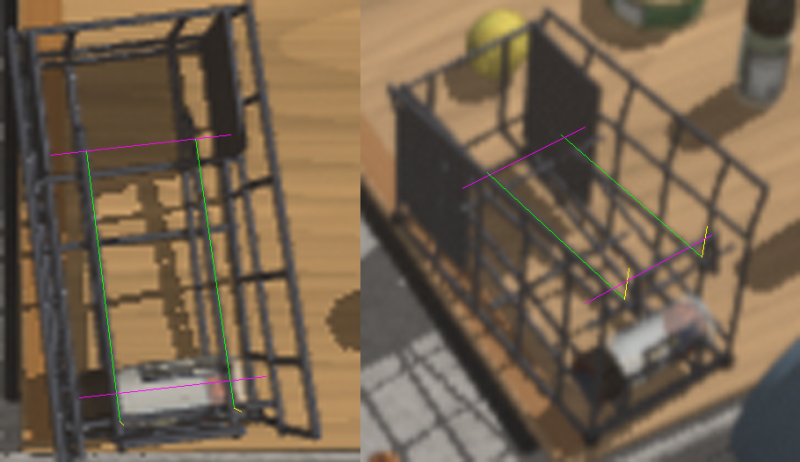

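```bash
python3 - <<'E'
from h import *
import cv2
n="top";y0,y1,x0,x1=215,290,276,360;k=8
a=cv2.resize(cv2.imread(f"pics/{n}0.png")[y0-15:y1,x0:x1],None,fx=k,fy=k*.8,interpolation=cv2.INTER_LANCZOS4)
a=cv2.convertScaleAbs(a,alpha=1.5,beta=30)
px=lambda p:tuple(int(round(c)) for c in (proj(n,p)-[x0,y0-15]+.5)*[k,k*.8])
for x in(-.08,-.066,-.05,0,.05,.086,.1):
    for s in(-1,1):cv2.circle(a,px(deck(x,s*.034,0)),2,(0,255,0),-1)
    for s in(-1,1):cv2.circle(a,px(deck(x,s*.056,0)),2,(255,0,255),-1)
cv2.imwrite("pics/ov2.png",a); print(a.shape)
E
```

```text
(576, 672, 3)
```

View pics/ov2.png

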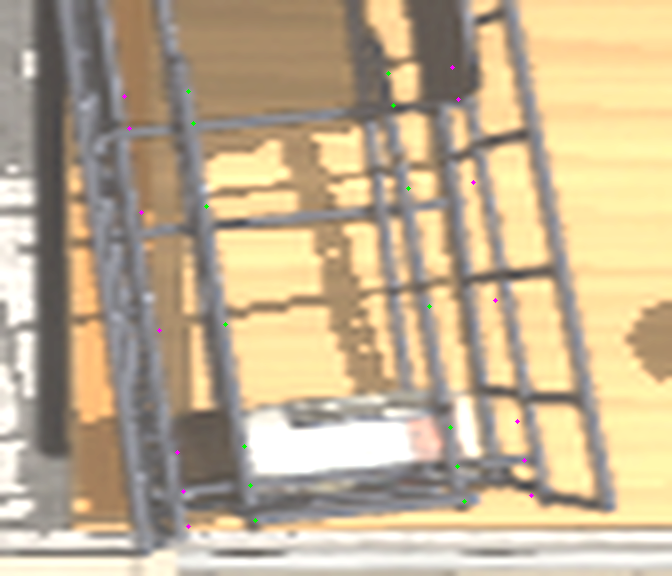

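The rail ends and cross wires fit the model once it is shifted 14 mm to the front, so LOAD is about (0.456, 0.017). The jar is at (0.4706, -0.198). I'm moving above it now and aligning with the rack's yaw.

Call:
{"op": "move_arm", "data": {"targets": [2.75,3.0,0,6.8,2.75,3.0,0,6.8,2.75,3.0,0,6.8,2.75,3.0,0,6.8,2.75,3.0,0,6.8,2.75,3.0,0,6.8,2.75,3.0,0,6.8,2.75,3.0,0,6.8,2.75,3.0,0,6.8,2.75,3.0,0,6.8,2.75,2.9,0,6.8,2.75,2.9,0,6.8], "fingers": 0}}

```text
t: 1.6
position: [0.4715, -0.1982, 0.2309]
eef_rot: [-0.0, 0.669, 0.743, -0.0]
force: [0.3, -0.8, 0.1]
finger_gap: 0.0855
finger_force: 0.0
```

Call:
{"op": "move_arm", "data": {"targets": [0,0,0,0,0,0,0,0]}}

```text
t: 1.85
position: [0.4705, -0.1996, 0.231]
eef_rot: [-0.0, 0.671, 0.742, -0.0]
force: [-0.1, 0.2, -0.2]
finger_gap: 0.0853
finger_force: 0.0
```

Call:
{"op": "move_arm", "data": {"targets": [0,0,-3,0,0,0,-3,0,0,0.1,-3,0,0,0,-3,0,0,0,-2.4,0,0,0,-2,0,0,0,0,0,0,0,0,0]}}

```text
t: 2.85
position: [0.471, -0.1993, 0.0681]
eef_rot: [0.0, 0.671, 0.741, 0.0]
force: [0.0, -0.7, 0.1]
finger_gap: 0.0854
finger_force: 0.0
```

Call:
{"op": "move_arm", "data": {"targets": [0,0,0,0,0,0,0,0,0,0,0,0,0,0,0,0,0,0,0,0,0,0,0,0], "fingers": 1, "grip_force": 20}}

```text
t: 3.6
position: [0.4713, -0.1987, 0.0679]
eef_rot: [0.001, 0.67, 0.742, -0.0]
force: [-0.4, 0.7, 5.8]
finger_gap: 0.0403
finger_force: 22.6
```

Call:
{"op": "move_arm", "data": {"targets": [0,0,0.5,0,0,0,1,0,0,-1,0,0,0,-1.4,0,0,0,0,0,0,0,0,0,0]}}

```text
t: 4.35
position: [0.4707, -0.2225, 0.082]
eef_rot: [-0.0, 0.671, 0.742, 0.0]
force: [0.2, 0.6, -1.0]
finger_gap: 0.0402
finger_force: 22.1
```

Call:
{"op": "move_arm", "data": {"targets": [0,0,-1.0,0,0,0,-0.5,0,0,0,-0.1,0,0,0,0,0]}}

```text
t: 4.85
position: [0.4703, -0.2222, 0.0673]
eef_rot: [-0.0, 0.67, 0.742, -0.001]
force: [-5.0, 0.2, 11.7]
finger_gap: 0.0403
finger_force: 22.8
```

Call:
{"op": "move_arm", "data": {"targets": [-0.07,0.65,0.08,0,-0.07,0.65,0.08,0,-0.07,0.65,0,0,-0.07,0.65,0,0]}}

```text
t: 5.35
position: [0.4679, -0.1956, 0.0675]
eef_rot: [-0.0, 0.67, 0.742, -0.0]
force: [0.2, 0.4, -1.2]
finger_gap: 0.04
finger_force: 21.5
```

```bash
python3 - <<'E'
from plant import viewer
import cv2
a=viewer.camera("side")[:,:,::-1]
cv2.imwrite("pics/s2.png",cv2.resize(a[170:280,310:430],None,fx=4,fy=4,interpolation=cv2.INTER_CUBIC))
E
```

```text
(no output)
```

View pics/s2.png

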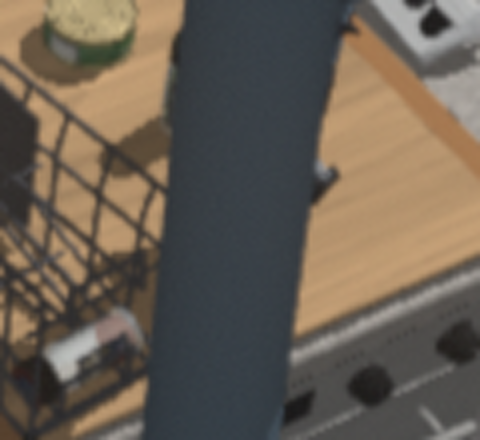

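The arm hides the jar, so that picture shows nothing useful. The force reading (about the jar's weight, no contact) says the bottom slid and the jar did not tip. I'll set it down, regrip at the lid for more leverage, and look for a lighter grip.

Call:
{"op": "move_arm", "data": {"targets": [0,0,-0.1,0,0,0,0,0]}}

```text
t: 5.65
position: [0.4681, -0.1959, 0.0673]
eef_rot: [-0.0, 0.67, 0.742, 0.0]
force: [-2.0, 2.2, 4.3]
finger_gap: 0.0402
finger_force: 21.9
```

Call:
{"op": "move_arm", "data": {"targets": [0,0,0,0,0,0,0,0,0,0,0,0,0,0,1,0,0,0,1.1,0,0,0,0,0], "fingers": 0.42}}

```text
t: 6.4
position: [0.4694, -0.1971, 0.0895]
eef_rot: [0.002, 0.67, 0.742, 0.0]
force: [-0.4, -0.5, -0.7]
finger_gap: 0.0493
finger_force: 0.0
```

Call:
{"op": "move_arm", "data": {"targets": [0,0,0,0,0,0,0,0,0,0,0,0], "fingers": 0.52}}

```text
t: 6.78
position: [0.468, -0.1963, 0.0876]
eef_rot: [-0.0, 0.67, 0.742, -0.0]
force: [-0.0, 0.3, -0.5]
finger_gap: 0.0408
finger_force: 0.1
```

Call:
{"op": "move_arm", "data": {"targets": [0,0,0,0,0,0,0,0], "fingers": 0.53}}

```text
t: 7.02
position: [0.468, -0.1963, 0.0877]
eef_rot: [-0.0, 0.67, 0.742, -0.0]
force: [-1.0, 0.3, -0.1]
finger_gap: 0.0401
finger_force: 11.3
```

Call:
{"op": "move_arm", "data": {"targets": [0,0,0,0,0,0,0,0], "fingers": 0.54}}

```text
t: 7.28
position: [0.4682, -0.1964, 0.0878]
eef_rot: [-0.0, 0.67, 0.742, 0.0]
force: [-0.0, -0.2, -0.7]
finger_gap: 0.04
finger_force: 20.3
```

Call:
{"op": "move_arm", "data": {"targets": [0,0,0.5,0,0,-1.4,0,0,0,-1.4,0,0,0,0,-0.5,0,0,0,-0.1,0,0,0,0,0]}}

```text
t: 8.02
position: [0.4688, -0.2256, 0.0877]
eef_rot: [0.001, 0.671, 0.742, -0.0]
force: [-1.5, -2.1, 5.3]
finger_gap: 0.0402
finger_force: 21.0
```

Call:
{"op": "move_arm", "data": {"targets": [0,0,0,0,0,0,0,0,0,0,-0.1,0,-0.08,0.83,0.05,0,-0.09,0.83,0.05,0,-0.09,0.83,-0.08,0], "fingers": 0.524}}

```text
t: 8.78
position: [0.4654, -0.1985, 0.086]
eef_rot: [-0.0, 0.67, 0.742, 0.0]
force: [0.3, -0.2, 1.4]
finger_gap: 0.0408
finger_force: 4.2
```

```bash
python3 - <<'E'
from plant import viewer
import cv2
a=viewer.camera("top")[:,:,::-1]; b=viewer.camera("side")[:,:,::-1]
import numpy as np
cv2.imwrite("pics/t3.png",np.hstack([cv2.resize(a[200:300,340:440],None,fx=4,fy=4,interpolation=cv2.INTER_CUBIC),cv2.resize(b[160:260,310:410],None,fx=4,fy=4,interpolation=cv2.INTER_CUBIC)]))
E
```

```text
(no output)
```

View pics/t3.png

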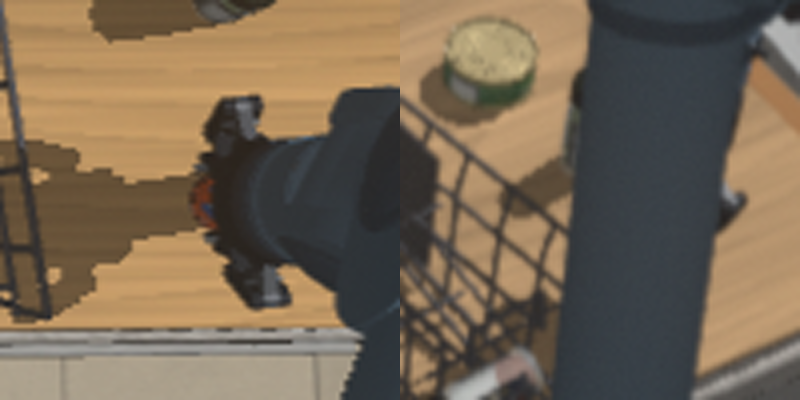

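The top view shows the red lid's left edge at about (387.5,250), sticking out from under the hand. I'll check that against upright and tilted predictions.

```bash
python3 - <<'E'
from h import *
g=np.array([.4654,-.1985,.086+.022])
for th in(0,10,17,25):
    t=np.radians(th)
    ax=np.sin(t)*EY+np.array([0,0,np.cos(t)]); w=np.cos(t)*EY-np.array([0,0,np.sin(t)])
    for d in (.011,.013):
        L=g+d*ax; print(th,d,proj("top",L+.0205*w).round(1),"visible lid seen edge far",proj("top",L-.0205*w).round(1), proj("top",g-.09*ax+.0205*w).round(1))
E
```

```text
0 0.011 [388.4 250.6] visible lid seen edge far [403.4 248.9] [379.2 250.6]
0 0.013 [388.6 250.6] visible lid seen edge far [403.7 248.9] [379.2 250.6]
10 0.011 [387.4 250.7] visible lid seen edge far [403. 249.] [384.4 250. ]
10 0.013 [387.5 250.7] visible lid seen edge far [403.1 249. ] [384.4 250. ]
17 0.011 [386.9 250.7] visible lid seen edge far [402.5 249.1] [388.2 249.5]
17 0.013 [386.9 250.8] visible lid seen edge far [402.5 249.1] [388.2 249.5]
25 0.011 [386.4 250.7] visible lid seen edge far [401.9 249.2] [392.6 249. ]
25 0.013 [386.3 250.8] visible lid seen edge far [401.8 249.2] [392.6 249. ]
```

No jar body shows left of the lid; an upright jar would reach to px 379. So it has tipped by about 15° or more, and I'll continue the arc.

Call:
{"op": "move_arm", "data": {"targets": [-0.09,0.82,-0.1,0,-0.08,0.82,-0.2,0,-0.08,0.8,-0.25,0,-0.08,0.78,-0.35,0,-0.08,0.76,-0.4,0,-0.07,0.7,-0.5,0,-0.07,0.68,-0.5,0]}}

```text
t: 9.75
position: [0.4597, -0.1455, 0.0625]
eef_rot: [-0.0, 0.67, 0.742, -0.0]
force: [-1.0, -0.8, -0.7]
finger_gap: 0.0407
finger_force: 2.8
```

```bash
python3 - <<'E'
from plant import viewer
import cv2
cv2.imwrite("pics/t4.png",viewer.camera("top")[:,:,::-1])
a=cv2.imread("pics/t4.png")[235:265,370:410].astype(int)
# red / dark / white map of rows
for r in range(8,26,2): print(r+235,"".join("R" if (p[2]>100 and p[1]<80) else "W" if p.min()>120 else "d" if p.max()<70 else "b" if p[2]>p[0]+40 else "." for p in a[r]))
E
```

```text
243 ddddddddddddddddd.dddddddddddddddddddddd
245 dddddddddddddddd..dddddddddddddddddddddd
247 ddddddddddddddd..ddddddddddddddddddddddd
249 dddddddddddddd..dddddddddddddddddddddddd
251 dddddddddddddd.ddddddddddddddddddddddddd
253 dddddddddddddddddddddddddddddddddddddddd
255 dddddddddddddddddddddddddddddddddddddddd
257 dddddddddddddddddddddddddddddddddddddddd
259 dddddddddddddddddddddddddddddddddddddddd
```

Call:
{"op": "move_arm", "data": {"targets": [-0.08,0.76,-0.7,0,-0.05,0.5,-0.6,0,-0.05,0.46,-0.63,0,-0.04,0.4,-0.67,0,-0.04,0.34,-0.7,0,-0.02,0.24,-0.6,0,-0.02,0.16,-0.5,0]}}

```text
t: 10.68
position: [0.4571, -0.1173, 0.0188]
eef_rot: [0.0, 0.67, 0.742, -0.0]
force: [-0.9, -1.5, 4.1]
finger_gap: 0.0407
finger_force: 2.8
```

Call:
{"op": "move_arm", "data": {"targets": [0,0,0,0,0,0,0,0]}}

```text
t: 10.92
position: [0.4571, -0.1173, 0.0191]
eef_rot: [-0.0, 0.67, 0.742, 0.0]
force: [-0.1, 0.1, -0.4]
finger_gap: 0.0406
finger_force: 2.5
```

Call:
{"op": "move_arm", "data": {"targets": [0,0,0,0,0,0,0,0,0,0,0,0,0,0,2,0,0,0,5,0,0,-4,5,0,0,-6,0,0,0,-6,0,0,0,0,0,0,0,0,0,0], "fingers": 0.35}}

```text
t: 12.18
position: [0.4567, -0.276, 0.1376]
eef_rot: [-0.001, 0.671, 0.742, 0.0]
force: [-0.2, -0.0, -0.6]
finger_gap: 0.0553
finger_force: 0.0
```

```bash
python3 - <<'E'
from plant import viewer
import cv2, numpy as np
a=viewer.camera("top")[:,:,::-1]; b=viewer.camera("side")[:,:,::-1]
cv2.imwrite("pics/t5.png",np.hstack([cv2.resize(a[200:300,330:430],None,fx=4,fy=4,interpolation=cv2.INTER_CUBIC),cv2.resize(b[160:260,310:410],None,fx=4,fy=4,interpolation=cv2.INTER_CUBIC)]))
E
```

```text
(no output)
```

View pics/t5.png

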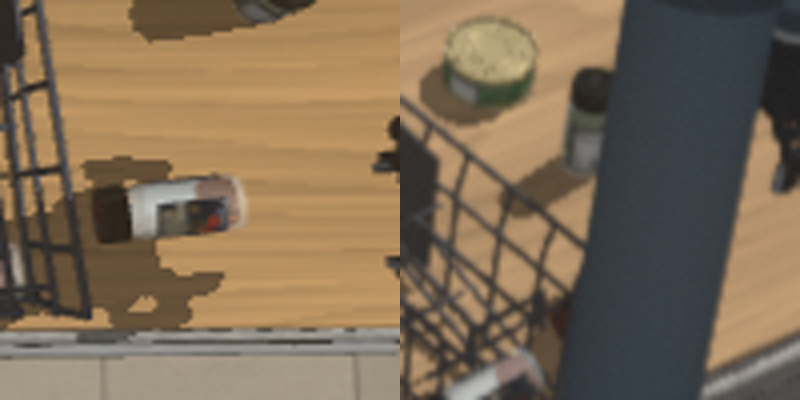

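The jar lies on the board with its lid to the left, its ends at crop (94,216) and (244,203). I'll work out its centre and yaw.

```bash
python3 - <<'E'
from h import *
c=lambda u,v:(330+(u+.5)/4-.5,200+(v+.5)/4-.5)
def cyl(p):
    x,y,w=p; d=np.array([-np.sin(w),np.cos(w),0]); n=np.array([np.cos(w),np.sin(w),0]); z=np.array([0,0,1.])
    a=np.linspace(0,2*np.pi,60)[:,None]; m=np.array([x,y,.0365])
    e=[m+s*.0525*d+.0205*(np.cos(a)*n+np.sin(a)*z) for s in(1,-1)]
    return [proj("top",q) for q in e]
obs=np.array([94,244,185,245,174,230])  # left u, right u, lid vmin/vmax, bottom end vmin/vmax
def f(p):
    L,B=cyl(p); g=lambda q,i,o:(q[:,i]+.5-o)*4
    return np.array([g(L,0,330).min(),g(B,0,330).max(),g(L,1,200).min(),g(L,1,200).max(),g(B,1,200).min(),g(B,1,200).max()])-obs
r=least_squares(f,[.457,-.15,.1]); print(r.x,np.degrees(r.x[2]),r.fun.round(1))
E
```

```text
[ 0.46053318 -0.15073541  0.0790055 ] 4.526681775374187 [-4.   3.9  1.5 -1.8 -0.2  0.4]
```

Call:
{"op": "move_arm", "data": {"targets": [0.2,6.2,0,0,0.2,6.2,0,0,0,0,-4,0,0,0,0,0,0,0,0,0], "fingers": 0.15}}

```text
t: 12.9
position: [0.4613, -0.1522, 0.0987]
eef_rot: [0.0, 0.67, 0.742, 0.0]
force: [-0.5, -0.9, 0.9]
finger_gap: 0.0726
finger_force: 0.0
```

Call:
{"op": "move_arm", "data": {"targets": [0,0.1,-3,0,0,0,-3,0,0,0,-1.9,0,0,0,0,0]}}

```text
t: 13.4
position: [0.4609, -0.1519, 0.0189]
eef_rot: [-0.0, 0.671, 0.742, -0.0]
force: [0.8, 0.4, -0.7]
finger_gap: 0.0725
finger_force: 0.0
```

Call:
{"op": "move_arm", "data": {"targets": [0,0,0,0,0,0,0,0,0,0,0,0,0,0,0,0,0,0,0,0], "fingers": 1, "grip_force": 30}}

```text
t: 14.02
position: [0.4624, -0.1522, 0.0204]
eef_rot: [0.002, 0.67, 0.742, 0.0]
force: [-1.1, -0.0, 5.3]
finger_gap: 0.0401
finger_force: 29.8
```

Call:
{"op": "move_arm", "data": {"targets": [0,0,2,0,0,0,5,0,0,0,6,0,0,0,6,0,0,0,2,0,0,0,0,0,0,0,0,0]}}

```text
t: 14.9
position: [0.4603, -0.151, 0.2276]
eef_rot: [-0.001, 0.67, 0.742, -0.0]
force: [-0.5, 0.6, -1.3]
finger_gap: 0.04
finger_force: 31.0
```

Call:
{"op": "move_arm", "data": {"targets": [0,0,3,0,0,3,0,0,-0.1,4,0,0,-0.1,4,0,0,-0.1,4,0,0,-0.1,1.8,0,0,0,0,0,0,0,0,0,0]}}

```text
t: 15.9
position: [0.4566, 0.0161, 0.2578]
eef_rot: [-0.001, 0.671, 0.742, -0.001]
force: [0.9, -0.4, -1.4]
finger_gap: 0.0396
finger_force: 31.0
```

```bash
python3 - <<'E'
from plant import viewer,sensors
import cv2, numpy as np
from h import *
print(sensors.get_obs()["position"],sensors.get_obs()["eef_rot"])
a=viewer.camera("top")[:,:,::-1].copy(); b=viewer.camera("side")[:,:,::-1]
cv2.imwrite("pics/t6raw.png",a); cv2.imwrite("pics/s6raw.png",b)
g=sensors.get_obs()["position"]+[0,0,.0173]
for n,o in(("top",(275,195)),("side",(265,175))):
    for s in(1,-1): print(n,s,((proj(n,g+s*.0525*EY)+.5-o)*4).round(),((proj(n,g+s*.0525*EY+[0,0,.0205])+.5-o)*4).round())
cv2.imwrite("pics/t6.png",np.hstack([cv2.resize(a[195:295,275:375],None,fx=4,fy=4,interpolation=cv2.INTER_CUBIC),cv2.resize(b[175:275,265:365],None,fx=4,fy=4,interpolation=cv2.INTER_CUBIC)]))
E
```

```text
[0.45655522 0.01613443 0.25782794] [-6.87041982e-04  6.70555820e-01  7.41858338e-01 -7.91212189e-04]
top 1 [100. 250.] [101. 250.]
top -1 [281. 229.] [287. 229.]
side 1 [190. 148.] [192. 129.]
side -1 [304.  90.] [307.  71.]
```

View pics/t6.png

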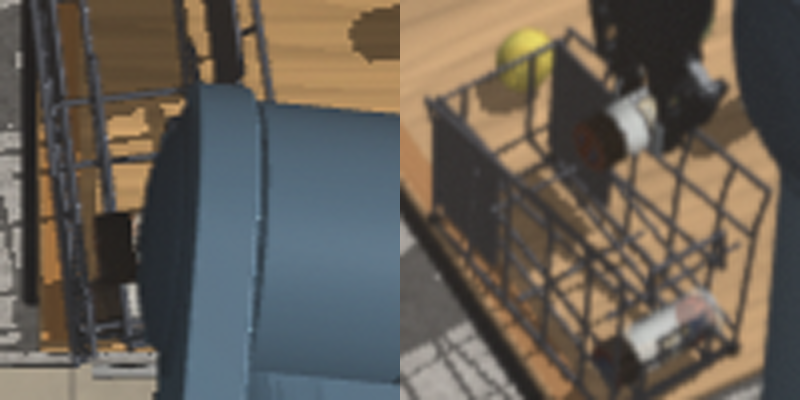

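The side view puts the held jar's lid centre at (190,147), against a predicted (190,148), so the jar's middle is at the TCP. I'll lower it into the rack.

Call:
{"op": "move_arm", "data": {"targets": [0,0.1,-2,0,0,0,-2,0,0,0,-2,0,0,0,-2,0,0,0,-1.5,0,0,0,-1,0,0,0,0,0]}}

```text
t: 16.88
position: [0.4566, 0.0172, 0.1533]
eef_rot: [-0.001, 0.671, 0.742, -0.0]
force: [-0.1, -0.4, -1.1]
finger_gap: 0.0397
finger_force: 31.0
```

Call:
{"op": "move_arm", "data": {"targets": [0,0,-0.3,0,0,0,-0.3,0,0,0,-0.2,0,0,0,0,0]}}

```text
t: 17.38
position: [0.457, 0.0176, 0.1458]
eef_rot: [-0.0, 0.67, 0.742, -0.0]
force: [-0.4, 0.4, -1.3]
finger_gap: 0.0405
finger_force: 31.0
```

Call:
{"op": "move_arm", "data": {"targets": [0,0,-0.2,0,0,0,0,0]}}

```text
t: 17.62
position: [0.457, 0.0176, 0.1438]
eef_rot: [-0.0, 0.67, 0.742, -0.0]
force: [-0.3, 0.7, -1.1]
finger_gap: 0.0398
finger_force: 31.0
```

Call:
{"op": "move_arm", "data": {"targets": [0,0,-0.15,0,0,0,0,0]}}

```text
t: 17.88
position: [0.4575, 0.0176, 0.1428]
eef_rot: [0.0, 0.67, 0.742, 0.0]
force: [-0.0, 0.7, 1.9]
finger_gap: 0.0397
finger_force: 31.3
```

Call:
{"op": "move_arm", "data": {"targets": [0,0,-0.1,0,0,0,0,0]}}

```text
t: 18.12
position: [0.4581, 0.0176, 0.1425]
eef_rot: [0.001, 0.67, 0.742, 0.001]
force: [-0.7, -0.3, 6.8]
finger_gap: 0.0391
finger_force: 31.7
```

Call:
{"op": "move_arm", "data": {"targets": [0,0,0,0,0,0,0,0,0,0,0,0,0,0,0,0], "fingers": 0.3}}

```text
t: 18.62
position: [0.457, 0.0176, 0.1412]
eef_rot: [-0.0, 0.67, 0.742, -0.0]
force: [-0.5, 0.4, 0.0]
finger_gap: 0.0595
finger_force: 0.1
```

Call:
{"op": "move_arm", "data": {"targets": [0,0,2,0,0,0,4,0,0,0,5,0,0,-3,2,0,0,-5,0,0,0,-5,0,0,0,-5,0,0,0,-5,0,0,0,0,0,0,0,0,0,0]}}

```text
t: 19.88
position: [0.4569, -0.2121, 0.2712]
eef_rot: [-0.0, 0.671, 0.742, 0.0]
force: [-0.1, 0.1, -0.3]
finger_gap: 0.0596
finger_force: 0.0
```

Call:
{"op": "move_arm", "data": {"targets": [0,0,0,0,0,0,0,0,0,0,0,0,0,0,0,0,0,0,0,0,0,0,0,0,0,0,0,0,0,0,0,0,0,0,0,0,0,0,0,0]}}

```text
t: 21.12
position: [0.4571, -0.2124, 0.2714]
eef_rot: [0.0, 0.67, 0.742, 0.0]
force: [-0.3, 0.3, 0.3]
finger_gap: 0.0598
finger_force: 0.0
```

```bash
python3 - <<'E'
from plant import viewer
import cv2, numpy as np
a=viewer.camera("top")[:,:,::-1]; b=viewer.camera("side")[:,:,::-1]
cv2.imwrite("pics/t7.png",np.hstack([cv2.resize(a[180:280,270:370],None,fx=4,fy=4,interpolation=cv2.INTER_CUBIC),cv2.resize(b[185:285,265:365],None,fx=4,fy=4,interpolation=cv2.INTER_CUBIC)]))
E
```

```text
(no output)
```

The ten viewings are used up, so I'll check numerically by differencing against the first picture.

```bash
python3 - <<'E'
from plant import viewer
import cv2, numpy as np
from h import *
A=viewer.camera("top")[:,:,::-1]; cv2.imwrite("pics/t8raw.png",A)
def asc(a):
    for r in range(205,282,2): print(r,"".join("R" if p[2]>130 and p[1]<.62*p[2] and p[0]>.6*p[1] and p[0]>60 else "W" if p.min()>120 and p.max()-p.min()<70 else "d" if p.max()<75 else "b" if p[2]>p[0]+35 else "." for p in a[r,280:355].astype(int)))
print("now");asc(A)
print("before");asc(cv2.imread("pics/top0.png")[:])
d=np.abs(A.astype(int)-cv2.imread("pics/top0.png")).max(2)>40
n,l,s,c=cv2.connectedComponentsWithStats(d[150:285,275:480].astype(np.uint8))
for i in range(1,n):
    if s[i,4]>15: print(s[i]+[275,150,0,0,0],c[i]+[275,150])
E
```

```text
now
205 dddd.dddd..bbbbbd.bbbbbbbbbbbbbbbbbbbbb.dddbbbbbdddddd..bbb...bbbbbbbbbbbbb
207 ddddd.ddd.dbbbbbd..bbbbbbbbbbbbbbbbbbbb.ddddbbbbddddddd.bbbb..bbbbbbbbbbbbb
209 .dddd.dddd.bbbbbddd.bbbbbbbbbbbbbbbbbbbbdddddbbbddddddddbbbb..bbbbbbbbbbbbb
211 .dddd.dddd.bbbbbdd..bbbbbbbbbbbbbbbbbbbbddddbbbbbdddddddbbbb..bbbbbbbbbbbbb
213 ddddd.dddd..bbbbddd..bbbbbbbbbbbbbbbbbbbdddddbbbbdddddddbbbbb..bbbbbbbbbbbb
215 ddddd.d.dd..bbbb.dd..bbbbbbbbbbbbbbbbbbbdddddbbb.ddddd..bbbbb..bbbbbbbbbbbb
217 dddddd..dd..bbbbbdd..bbbbbbbbb.d.......ddddddddb.dd.bb..bbbbb..bbbbbbbbbbbb
219 ddddbd.ddddddbd..dd.............d.bbbbbbbd..d.bbbbd..bb.bbbbbb..bbbbbbbbbbb
221 dddd.d.dd.d.ddd..ddd.bbbbbbbbbbbbbbbbbbbbb.b..bbbbdd.bb..dddddd.bbbbbbbbbbb
223 dddd.....dd..bbbb.dd..bbbbbbbbbbbbbbbbbbbb.....bbbdd..dd.bbbbb..bbbbbbbbbbb
225 ddddb.d.ddd..bbbbbdd..bbbbbbbbbbbbbbbbbbbb..bd.bbb.d..b..bbbbbb..bbbbbbbbbb
227 ddddbb..ddd..bbbbb.d.bbbbbbbbbbbbbbbbbbbbbd..d.bbbbd.bbb.bbbbbb..bbbbbbbbbb
229 .dddbb..dddd.bbbbb.dd.bbbbbbbbbbbbbbbbbbbbb.b..bbbbddbbb.bbbbbb..bbbbbbbbbb
231 .ddd.bd...dd..bbbb.dd.bbbbbbbbbbbbbbbbbbbbb.....b...
[... 5131 characters left out ...]
bbbbbbbbbbbbbbbbbbb
[ 416  219   64   66 2903] [450.07888391 253.7964175 ]
[354 241  50  19 673] [378.99257058 249.82020802]
[304 245  12   3  23] [308.2173913  245.60869565]
[305 246  22  18 255] [314.69411765 254.48235294]
[330 247   3  10  18] [331.16666667 251.5       ]
[296 250   7  15  76] [299.01315789 257.18421053]
[285 252   5  14  56] [286.875      258.30357143]
[327 252   2   9  16] [327.5 256. ]
[275 256   3  12  29] [275.86206897 262.20689655]
[275 269   4   8  26] [276.15384615 272.5       ]
[313 271  18   3  21] [321.66666667 271.95238095]
[299 281   7   4  16] [301.875 282.5  ]
[308 280  15   5  31] [315.5483871  282.41935484]
[275 282  17   3  29] [282.13793103 283.20689655]
```

The new jar now fills rows 247–263, one diameter behind the old jar, and looks the same size, so it is on the lower deck. Its clear bottom end is on the right. Nothing else in the picture changed. I'll confirm it is at rest, then hand in.

Call:
{"op": "move_arm", "data": {"targets": [0,0,0,0,0,0,0,0,0,0,0,0,0,0,0,0,0,0,0,0,0,0,0,0,0,0,0,0,0,0,0,0]}}

```text
t: 22.28
position: [0.4571, -0.2124, 0.2714]
eef_rot: [0.0, 0.67, 0.742, 0.0]
force: [0.5, 0.8, 0.0]
finger_gap: 0.0597
finger_force: 0.0
```

```bash
python3 - <<'E'
from plant import viewer,ticket
import cv2, numpy as np
a=viewer.camera("top")[:,:,::-1].astype(int); d=np.abs(a-cv2.imread("pics/t8raw.png"))[195:285,275:360].max(2)
n=(d>40).sum(); print(n)
if n<10: print(ticket.hand_in())
E
```

```text
0
the job is handed in; nothing more can be done
None
```

The new jar was loaded on the top deck with its lid on the left, and image differencing (my picture views were used up) shows it at rest on the lower deck directly behind the old jar; I handed the job in at about 22 s.

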